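# Lift a freshly bonded cover plate out of its jig with a cranked lifter

## Task

The cover plate in the bonding jig has a freshly glued gasket and its edges are still tacky, so never touch it with the gripper. Swing the jig's keeper bar fully aside and leave it there, take the cranked lifter from its rest, slide its blade under the plate between the two strips, lift the plate and carry it level to the drying rack, set it down centred and square across the rack's two rails, and draw the blade out. Then lay the lifter back in its rest as you found it; leave the other things on the bench alone.

Things in the scene. Friction and masses are not known exactly. Their poses are not given: they have to be found in the camera images.
- jig: bonding jig, fixed: plywood base 110 (x) x 132 (y) x 10 mm, y -57 to +75 mm, with two wooden strips along x, each 90 x 10 mm, centred at y -38 and +38 mm, tops 24 mm above the bench; gap between them 66 mm wide, 14 mm high, open at both ends. Origin: on the bench midway between the strips; +x away from the robot (yaw within 0.2 rad), +y left, z up. The lifter goes in from the -x side.
- keeper (a joint): swing of the jig's steel keeper bar about its upright pivot, rad. 0: bar along the jig's -y, over the plate; grows anticlockwise seen from above (knob first moves to +x); 1.57: bar along the jig's +x, clear of the plate; stop at 1.65. Starts at 0 to 0.3, stays where left (light friction). Bar 70 x 14 x 8 mm, 34 to 42 mm above the bench, 3 mm over the gasket: it blocks lifting.
- keeper_pivot (a point): point on the keeper bar's pivot axis, in the jig's frame at x -20, y +64 mm, 34 mm above the bench
- keeper_knob (a point): point on the axis of the keeper's upright black knob, 50 mm from the pivot axis; the knob is a round rod 14 mm in diameter from 42 to 76 mm above the bench; this point is 59 mm above the bench
- plate: cover plate, aluminium, 80 (x) x 100 (y) x 5 mm, with a black rubber gasket pad 52 x 66 x 2 mm on top, about 0.11 kg, loose. Lies across the jig's strips. Origin: centre of its underside, 24 mm above the bench at the start; its x runs along the jig's x to within 0.05 rad.
- lifter: cranked lifter (spatula), about 0.2 kg: steel blade 100 (x) x 46 (y) x 3 mm; a neck rises from its rear end to a straight black handle 16 mm wide (y), 22 mm high, along x from -56 to -180 mm, its underside 52 mm above the blade's. Origin: middle of the blade's underside; +x to the blade's tip, z up. In the rest its x runs along the rest's x.
- lifter_grip (a point): where to grip the handle across its width: lifter frame x -95, y 0, z +63 mm (middle of the handle's height)
- rest: lifter rest, fixed: plywood base 245 x 80 x 8 mm (x -185 to +60 mm), ribs 5 mm high beside the blade (inner faces y -32, +32 mm), and at x -160 mm a saddle for the handle, 60 mm above the bench, between cheeks 32 mm apart, 10 mm high. Origin: on the bench; +x away from the robot (yaw within 0.2 rad). The lifter lies with its origin at x 0, y 0, z +8 mm of this frame, blade flat.
- rack: drying rack, fixed, no keeper: dark steel base 110 x 110 x 6 mm, two steel rails along x, each 96 x 8 mm, centred at y -38 and +38 mm, tops 24 mm above the bench, gap between them 68 mm wide, 18 mm high, open at both ends. Origin: on the bench at its centre; +x away from the robot (yaw within 0.2 rad). The lifter comes and goes on the -x side.
- glue_bottle: glue bottle standing on the bench, 54 mm diameter, 146 mm high; bystander; origin under its centre
- c_clamp: small G-clamp lying flat, 148 x 100 x 13 mm; bystander; origin under its centre
- tape_measure: tape measure, 48 x 109 x 27 mm; bystander; origin under its centre
- chisel: chisel with a yellow handle lying flat, 220 x 26 x 26 mm; bystander; origin under its centre
Things that resemble listed ones, but are neither listed nor needed, are in the scene too. There is more than one size of the lifter; the job needs the larger.

How it is judged:
By the outcome, as a careful person would: the job done as asked, in the order asked, and still so for the second after the job is handed in, with the robot touching nothing.
It also fails if it takes over 64 s, if anything falls off the work surface, if the arm or the gripper's body presses on something with over 40 N, if the wrist force passes 120 N, or if a joint passes its speed limit or range.

## Robot

A 6-joint arm with a two-finger parallel gripper is mounted at the origin on a cart in front of the work surface, level with it; the furniture and walls round the work are solid. World frame = base frame: x ahead of the robot, y to its left, z up, the work surface at z = 0. Lengths are in m, angles in degrees, forces in N, time in s.
With the tool pointing down it reaches from about 0.3 to 0.75 m from the base axis. Payload 8.5 kg.
Tool frame: the origin (TCP) lies midway between the tips of the shut fingers; the grasp point (between the pads) lies 19 mm behind it; z points along the fingers, y is the line along which they close (so a half turn about z gives the same grasp; the last joint's range is limited). The gripper opens to 85 mm and grips with 20 to 120 N. Pads are 22 mm wide; open, the fingers measure 114 mm over their backs; the gripper's body (76 mm by 85 mm) begins 54 mm behind the grasp point. The pads swing forward as they close: fully open they stand 13 mm farther back than shut.
Start: joints at [54.471, 21.807, 74.336, -0, 83.858, -12.336], TCP at [0.217, 0.506, 0.231] pointing down, gripper open.
Joint ranges: [-178.18, 178.18], [-50.72, 133.34], [12.68, 142.11], [-81.47, 261.47], [9.98, 163.14], [-165.26, 165.26]. Speed limits (degrees/s): [136.94, 136.94, 180, 180, 180, 180].

## Interface

Orientations are given as a 3x3 rotation matrix whose columns are the frame's x, y, z axes.
In Python, from rig import monitor, optics, close_job, models gives the robot as it stands.
- The arm moves only by the tool step_arm, never from a script. Its arguments are lists of equal length, an entry for each row: "fingers": the closure, from -1 (fully open) to 1 (shut); "travel": the shift along the tool's x, y, z scaled (see below), a list of three; "twist": the turn about the tool's z scaled (see below). In form: {"fingers": [fingers, ...], "travel": [[tx, ty, tz], ...], "twist": [twist, ...]}. A call has 1 to 10 rows; each row shifts and turns the commanded pose from where the row before left it, along the tool's axes as they then stand; what a row does not reach is not made up. The controller multiplies each number of a shift by 100 mm and each number of a turn by pi rad. A row lasts 1/8 s, in which the tool goes at most 62.5 mm and 10.7 degrees, less where a joint would pass 70% of its speed; a pose out of reach is approached as far as the arm can. A call with a number of a shift or a turn outside -1 to 1 is refused whole. A call with a gripper value outside its range is refused whole. The fingers move at their own pace and stop on an object; "force" is the grip in N (left out, the last holds). Time passes only in rows, so rows that do not move let the fingers close. It gives the time, the measured TCP pose, the force, the opening and the grip force at its end, in the units of the state.
- monitor.observe(): the state, without advancing time (a new reading comes with each control period).
- optics.get_image(name): name is "scene" or "top"; returns (picture, depth): 384x512x3 uint8, blue, green, red; 384x512 float32, m along the optical axis (not along the pixel's ray), 0 where there is no reading.
- optics.get_calibration(name): a dict with "vertical_fov" (degrees; the focal length in pixels is half the picture's height over the tangent of half this angle, whatever the lens; pixels are square), "cx", "cy" (the principal point, pixels), "world_from_camera" (4x4, takes a point from camera to world coordinates). Camera axes: x right, y up, looking along -z (the intrinsics and any distortion apply to the point x, -y, -z); pixel columns grow to the right and rows downward; lengths in m; the calibration is good to about 2 mm. A picture is of the moment at which its call begins. get_calibration takes no time and is no camera call.
- close_job(): hands the job in; it is judged then, once.
Trained networks look in the newest picture that a camera, given by its name, has taken for a name from the list of things; names that differ only in an ending like _2 or _b are one class to them, and where a whole thing is asked for, a point or a joint stands for the part that bears it (a point fixed in the world has none). Each returns a list of dicts, best first, with "confidence" (0 to 1); they miss things now and then, are a little off and sometimes report something else, mostly with a low value. They report only what shows in the picture. A call takes as long as a camera call. They do not tell look-alikes from the thing itself.
- models.trace(camera, query): "mask" (384x512 bool, what is visible of it) and "point" ([column, row] in pixels, amid what is visible of it).
- models.landmark_of(camera, query): "point" ([column, row] in pixels: a listed point, or the origin of a listed thing).
The state is a dict: "time_s": time; "q": joint angles; "qvel": joint speeds; "joint_efforts": joint torques, N m; "position": TCP position; "tool_rot": TCP orientation; "ft_force": force on the tool from outside, world axes, zero at the start; "wrist_torque": the same for the moment, N m; "grip_width": finger opening in m; "gripper_force": force on a finger pad.
Only numpy, scipy, OpenCV 4.12 (cv2) and the standard library are available. Lean on these libraries where they do the work, as an engineer would, in place of code of your own. Each camera call takes 0.05 s, during which the arm holds its last target. There are 200 camera calls.

## Working session

There is one attempt and no reset: what is moved stays moved. The work goes in short steps, Python scripts to look and compute and a tool call to move; the robot and the scene stay as the last step left them, time stands still between calls to the robot, and variables do not carry over. Pictures are saved under pics/ and viewed, at most 10 in all, crops included, and the job is handed in when it is done.

Besides the shell and the picture viewer there is one more tool, called as name(argument=value, ...) on one line, values as JSON. step_arm: Moves the arm, as the interface text tells. Its arguments: {"type":"object","properties":{"fingers":{"type":"array","items":{"type":"number"}},"travel":{"type":"array","items":{"type":"array","items":{"type":"number"}}},"twist":{"type":"array","items":{"type":"number"}},"force":{"type":"number"}},"required":["fingers","travel","twist"]}

```bash
mkdir -p pics; ls; cat > h.py <<'E'
import numpy as np,cv2
from rig import monitor,optics,close_job,models
def cal(n):
    c=optics.get_calibration(n);f=192/np.tan(np.radians(c["vertical_fov"])/2);return f,c["cx"],c["cy"],np.array(c["world_from_camera"]),c
def ray(n,p):
    f,cx,cy,T,_=cal(n);d=T[:3,:3]@np.array([(p[0]-cx)/f,-(p[1]-cy)/f,-1]);return T[:3,3],d
def atz(n,p,z):
    o,d=ray(n,p);return o+d*(z-o[2])/d[2]
def cloud(n,D):
    f,cx,cy,T,_=cal(n);v,u=np.mgrid[:384,:512]
    P=np.stack([(u-cx)/f*D,-(v-cy)/f*D,-D],-1)@T[:3,:3].T+T[:3,3];P[D==0]=np.nan;return P
def proj(n,X):
    f,cx,cy,T,_=cal(n);p=T[:3,:3].T@(np.array(X)-T[:3,3]);return np.array([cx+f*p[0]/-p[2],cy-f*p[1]/-p[2]])
E
cat > a.py <<'E'
from h import *
for n in("scene","top"):
    im,D=optics.get_image(n);cv2.imwrite(f"pics/{n}0.png",im);np.save(n+"D.npy",D);c=cal(n);print(n,c[:3],c[3].round(3).tolist(),{k:v for k,v in c[4].items() if k not in("world_from_camera",)})
    for q in["jig","plate","lifter","rest","rack","keeper","glue_bottle","c_clamp","tape_measure","chisel"]:
        for r in models.landmark_of(n,q)[:3]:print(n,q,round(r["confidence"],2),np.round(r["point"],1),atz(n,r["point"],.02).round(3))
    for q in["keeper_pivot","keeper_knob","lifter_grip"]:
        z={"keeper_pivot":.034,"keeper_knob":.059,"lifter_grip":.071}[q]
        for r in models.landmark_of(n,q)[:3]:print(n,q,round(r["confidence"],2),np.round(r["point"],1),atz(n,r["point"],z).round(3))
print(monitor.observe())
E
python3 a.py
```

```text
pics
scene (np.float64(484.5504539471774), 253.04487314400117, 194.15450144547685) [[-0.795, 0.381, -0.472, -0.246], [-0.607, -0.494, 0.623, 1.135], [0.004, 0.781, 0.624, 1.028], [0.0, 0.0, 0.0, 1.0]] {'vertical_fov': 43.23125658705243, 'cx': 253.04487314400117, 'cy': 194.15450144547685}
scene jig 0.51 [248.  177.3] [0.588 0.064 0.02 ]
scene plate 0.57 [251.6 173.7] [0.591 0.04  0.02 ]
scene lifter 0.81 [222.5 312.8] [0.284 0.562 0.02 ]
scene lifter 0.67 [187.7 233. ] [0.559 0.399 0.02 ]
scene rest 0.93 [192.4 234.6] [0.543 0.396 0.02 ]
scene rack 0.86 [210.4 196.9] [0.62  0.226 0.02 ]
scene rack 0.67 [190.4 235.4] [0.545 0.402 0.02 ]
scene rack 0.48 [249.7 177.7] [0.582 0.063 0.02 ]Traceback (most recent call last):
  File "a.py", line 5, in <module>
    for r in models.landmark_of(n,q)[:3]:print(n,q,round(r["confidence"],2),np.round(r["point"],1),atz(n,r["point"],.02).round(3))
             ~~~~~~~~~~~~~~~~~~^^^^^
ValueError: it knows: c_clamp, chisel, glue_bottle, jig, keeper_knob, keeper_pivot, lifter, lifter_grip, plate, rack, rest, tape_measure
```

View pics/scene0.png

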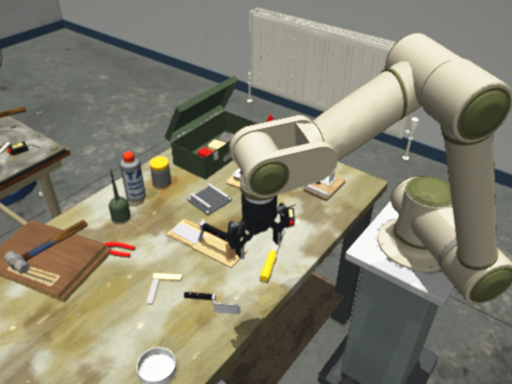

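The scene view shows the robot blocking the jig (about 250,178). The rack is at (210,197), the rest with the larger lifter at (195,237), and a smaller decoy lifter at (215,303).

```bash
sed -i 's/"keeper","glue/"glue/; s/("scene","top")/("top",)/' a.py; python3 a.py; python3 -c "
import cv2;i=cv2.imread('pics/top0.png');cv2.imwrite('pics/top0b.png',cv2.resize(i,(800,600),interpolation=2))"
```

```text
top (np.float64(350.65945108391793), 255.49384259020798, 188.77139005573304) [[-0.016, 0.997, -0.073, 0.385], [-1.0, -0.017, -0.017, 0.187], [-0.018, 0.073, 0.997, 1.185], [0.0, 0.0, 0.0, 1.0]] {'vertical_fov': 57.40491733969019, 'cx': 255.49384259020798, 'cy': 188.77139005573304}
top jig 0.93 [303.9 151. ] [0.594 0.043 0.02 ]
top jig 0.5 [197.5 188.5] [0.474 0.401 0.02 ]
top plate 0.59 [305.2 148.3] [0.603 0.038 0.02 ]
top plate 0.55 [288.8 158.5] [0.569 0.094 0.02 ]
top plate 0.38 [354.1 166. ] [ 0.54  -0.123  0.02 ]
top lifter 0.83 [203.6 162.3] [0.562 0.38  0.02 ]
top lifter 0.62 [156.8 245.7] [0.286 0.537 0.02 ]
top rest 0.87 [199.5 166.9] [0.546 0.394 0.02 ]
top rack 0.57 [248.5 146.1] [0.614 0.228 0.02 ]
top glue_bottle 0.58 [362.3 131.1] [ 0.657 -0.154  0.02 ]
top c_clamp 0.98 [353.9 163.9] [ 0.547 -0.122  0.02 ]
top tape_measure 0.58 [280.2 216.2] [0.377 0.127 0.02 ]
top chisel 0.94 [228.9 235.7] [0.316 0.297 0.02 ]
top keeper_pivot 0.47 [288.6 159. ] [0.565 0.096 0.034]
top keeper_knob 0.41 [302.  154.3] [0.576 0.054 0.059]
top lifter_grip 0.55 [199.4 190.8] [0.462 0.385 0.
[... 168 characters left out ...]
8575398e+01, -1.23371591e+01]), 'qvel': array([-0.00568422,  0.05290346, -0.00999502, -0.0062377 ,  0.06324372,
        0.0103074 ]), 'joint_efforts': array([ 5.34095034e-04, -4.48335743e+01, -2.31455773e+01, -1.38694536e-04,
        5.77633946e-04, -4.39300223e-06]), 'position': array([0.21660103, 0.50552118, 0.23130421]), 'tool_rot': array([[-9.19192113e-01,  3.93809420e-01, -9.80149108e-07],
       [ 3.93809419e-01,  9.19192112e-01, -5.37412298e-05],
       [-2.02628572e-05, -4.97845065e-05, -9.99999999e-01]]), 'ft_force': array([-0.90675773, -0.33741888, -0.52543134]), 'wrist_torque': array([ 0.00033593, -0.01250546, -0.01697692]), 'gripper_force': 0.0, 'grip_width': 0.08529693308566921}
```

View pics/top0b.png

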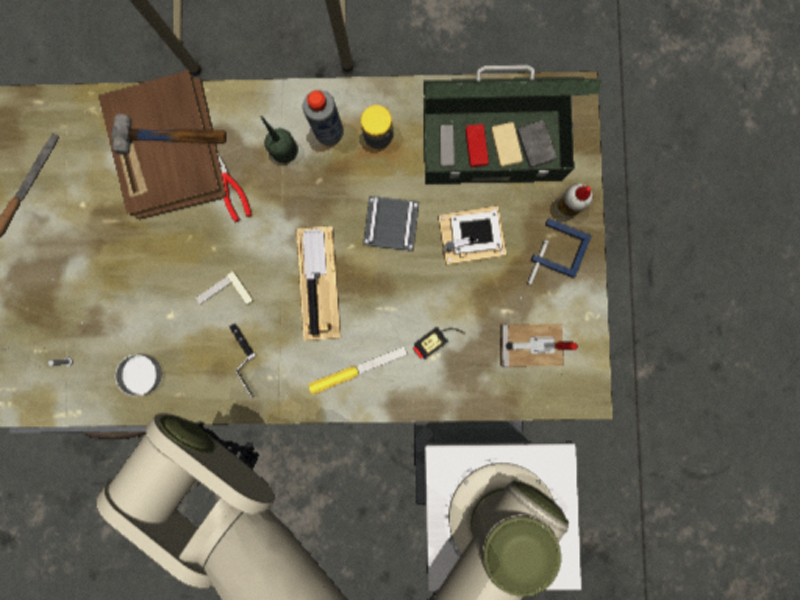

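The top view (800x600) has up as +x and left as +y. The rest with the large lifter is at (318,283), the empty rack at (391,222), and the jig with plate and keeper at (473,235). The knob is near (450,245), the chisel at (355,370), and there's a toggle clamp decoy at (535,345). Next I'll fit the known outlines to the image edges.

```bash
cat > fit.py <<'E'
from h import *
from scipy.optimize import minimize
from scipy.ndimage import map_coordinates
def rect(x0,x1,y0,y1,z):
    c=[(x0,y0,z),(x1,y0,z),(x1,y1,z),(x0,y1,z)];return [(c[i],c[(i+1)%4]) for i in range(4)]
M={"rest":rect(-.185,.06,-.04,.04,.008),
"rack":rect(-.055,.055,-.055,.055,.006)+rect(-.048,.048,-.042,-.034,.024)+rect(-.048,.048,.034,.042,.024),
"jig":rect(-.055,.055,-.057,.075,.010),
"plate":rect(-.04,.04,-.05,.05,.029)+rect(-.026,.026,-.033,.033,.031),
"lifter":rect(-.05,.05,-.023,.023,.011)[1:2]+[((-.05,-.023,.011),(.05,-.023,.011)),((-.05,.023,.011),(.05,.023,.011)),((-.18,-.008,.082),(-.06,-.008,.082)),((-.18,.008,.082),(-.06,.008,.082)),((-.18,-.008,.082),(-.18,.008,.082))]}
def fit(n,im,segs,p0,span=.012,dz=0):
    g=cv2.GaussianBlur(im.astype(np.float32),(0,0),.8)
    gx=np.stack([cv2.Sobel(g[...,k],cv2.CV_32F,1,0) for k in range(3)]);gy=np.stack([cv2.Sobel(g[...,k],cv2.CV_32F,0,1) for k in range(3)])
    f,cx,cy,T,_=cal(n);t=np.linspace(0.03,.97,40)[:,None]
    def uv(P):
        p=(P-T[:3,3])@T[:3,:3];return np.stack([cx+f*p[:,0]/-p[:,2],cy-f*p[:,1]/-p[:,2]],-1)
    def cost(q):
        c,s=np.cos(q[2]),np.sin(q[2]);tot=0;L=0
        for a,b in segs:
            a,b=np.array(a),np.array(b);P=a+t*(b-a)
            W=np.stack([q[0]+c*P[:,0]-s*P[:,1],q[1]+s*P[:,0]+c*P[:,1],P[:,2]+dz],-1)
            u=uv(W);d=u[-1]-u[0];l=np.linalg.norm(d);nx,ny=-d[1]/l,d[0]/l
            G=sum(abs(nx*map_coordinates(gx[k],[u[:,1],u[:,0]],order=1,mode="nearest")+ny*map_coordinates(gy[k],[u[:,1],u[:,0]],order=1,mode="nearest")) for k in range(3))
            tot+=np.sqrt(G).mean()*l;L+=l
        return -tot/L
    best=None
    C=[(cost((p0[0]+a,p0[1]+b,p0[2]+y)),a,b,y) for a in np.arange(-span,span+1e-6,.003) for b in np.arange(-span,span+1e-6,.003) for y in np.arange(-.24,.241,.03)]
    C.sort();out=[]
    for c0 in C[:6]:
        x0=np.array(p0)+c0[1:]
        r=minimize(cost,x0,method="Nelder-Mead",options=dict(initial_simplex=[x0,x0+[.002,0,0],x0+[0,.002,0],x0+[0,0,.02]],xatol=1e-5))
        out.append((r.fun,*r.x))
    return min(out)
E
cat > b.py <<'E'
from fit import *
im=cv2.imread("pics/top0.png")
G={"rest":(.546,.394,0),"rack":(.614,.228,0),"jig":(.594,.043,0),"plate":(.6,.04,0),"lifter":(.55,.39,0)}
R={}
for k in M:
    r=fit("top",im,M[k],G[k],span=.021);R[k]=r;print(k,np.round(r,4))
def draw(n,im,R,s=4):
    o=cv2.resize(im,None,fx=s,fy=s,interpolation=cv2.INTER_CUBIC)
    for k,r in R.items():
        c,sn=np.cos(r[3]),np.sin(r[3])
        for a,b in M[k]:
            w=[proj(n,(r[1]+c*p[0]-sn*p[1],r[2]+sn*p[0]+c*p[1],p[2]))for p in(a,b)]
            q=[tuple(int(v) for v in (x+.5)*s) for x in w];cv2.line(o,q[0],q[1],(0,255,0) if k in("rest","rack","jig") else (0,0,255),1)
    return o
o=draw("top",im,R,6)[115*6:225*6,185*6:333*6];o=cv2.resize(o,(800,595),interpolation=3);cv2.imwrite("pics/fit0.png",o)
D=np.load("topD.npy");P=cloud("top",D)
r=R["jig"];rel=P[...,:2]-[r[1],r[2]];m=(abs(rel)<.09).all(-1)
v,u=np.where(m&(P[...,2]>.036));print("high pts jig frame:",len(v))
c,s=np.cos(r[3]),np.sin(r[3])
for a,b in list(zip(v,u))[:60]:
    p=P[a,b];d=p[:2]-[r[1],r[2]];print((u:=0) or (b,a),np.round([c*d[0]+s*d[1],-s*d[0]+c*d[1],p[2]],3),end=";")
for x,y in((.7,.3),(.45,.28),(.45,0.2)):
    q=proj("top",(x,y,0)).astype(int);print(P[q[1]-1:q[1]+2,q[0]-1:q[0]+2,2].round(4).tolist())
E
python3 b.py
```

```text
rest [-19.5512   0.5631   0.3891   0.0663]
rack [-21.895    0.627    0.2242  -0.1336]
jig [-21.9825   0.6006   0.0395   0.1381]
plate [-26.7165   0.6024   0.0413   0.1112]
lifter [-24.9391   0.5703   0.391    0.0734]
high pts jig frame: 99
(np.int64(303), np.int64(149)) [-0.008  0.014  0.073];(np.int64(304), np.int64(149)) [-0.009  0.011  0.074];(np.int64(302), np.int64(150)) [-0.011  0.018  0.076];(np.int64(303), np.int64(150)) [-0.012  0.015  0.079];(np.int64(304), np.int64(150)) [-0.012  0.012  0.075];(np.int64(305), np.int64(150)) [-0.013  0.008  0.075];(np.int64(300), np.int64(151)) [-0.007  0.02   0.039];(np.int64(301), np.int64(151)) [-0.013  0.02   0.067];(np.int64(302), np.int64(151)) [-0.015  0.019  0.076];(np.int64(303), np.int64(151)) [-0.015  0.015  0.075];(np.int64(304), np.int64(151)) [-0.015  0.012  0.074];(np.int64(305), np.int64(151)) [-0.016  0.009  0.075];(np.int64(297), np.int64(152)) [-0.01   0.03   0.042];(np.int64(298), np.int64(152)) [-0.01   0.027  0.04 ];(np.int64(299), np.int64(152)) [-0.011  0.024  0.041];(np.int64(300), np.int64(152)) [-0.011  0.021  0.0
[... 1933 characters left out ...]
 0.008  0.037];(np.int64(286), np.int64(155)) [-0.015  0.068  0.047];(np.int64(287), np.int64(155)) [-0.015  0.065  0.046];(np.int64(288), np.int64(155)) [-0.016  0.062  0.047];(np.int64(289), np.int64(155)) [-0.016  0.059  0.048];(np.int64(290), np.int64(155)) [-0.016  0.054  0.04 ];(np.int64(291), np.int64(155)) [-0.016  0.051  0.038];(np.int64(292), np.int64(155)) [-0.017  0.048  0.041];(np.int64(293), np.int64(155)) [-0.017  0.045  0.04 ];[[-0.0028, -0.0014, -0.0017], [0.0001, -0.0022, -0.0039], [-0.0014, 0.0008, -0.004]]
[[-0.0066, -0.0009, -0.0016], [-0.0017, 0.0009, -0.0017], [-0.0018, 0.0008, -0.0004]]
[[-0.0024, 0.0011, 0.0004], [-0.0032, 0.0018, -0.0005], [0.0054, 0.0004, -0.0034]]
```

View pics/fit0.png

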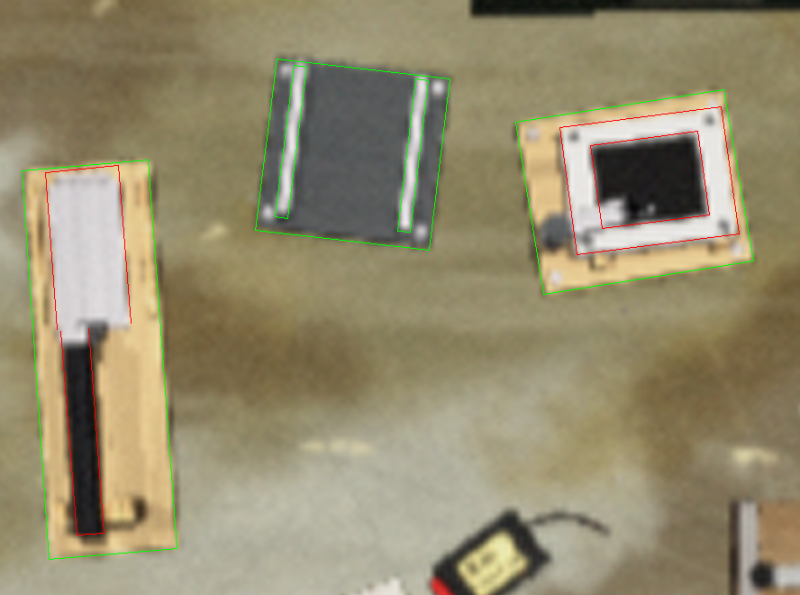

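The overlay matches the rest, rack, jig and plate outlines well. The plain lifter fit snagged on the rest's edge at the tip (about 85,170), so I'll use the rest pose for it. Next I cross-check with the scene view and write a move planner.

```bash
cat > plan.py <<'E'
# prints rows for a path of waypoints (x,y,z,psi deg, rows) ; psi = world angle of tool y
import sys,json
from h import *
def plan(wps,dec=3,start=None):
    s=monitor.observe();p=np.array(s["position"]);R=np.array(s["tool_rot"]);psi=np.degrees(np.arctan2(R[1,1],R[0,1]))
    if start is not None:p=np.array(start[:3]);psi=start[3]
    T=[];W=[]
    for w in wps:
        n=w[4];p0=p.copy();a0=psi
        for i in range(1,n+1):
            f=i/n
            if len(w)>5:f=f*f*(3-2*f)
            g=p0+(np.array(w[:3])-p0)*f;ga=a0+(w[3]-a0)*f
            c,sn=np.cos(np.radians(psi)),np.sin(np.radians(psi))
            B=np.array([[-sn,c,0],[c,sn,0],[0,0,-1]])
            t=np.round(B.T@(g-p)/.1,dec)+0.;tw=round(-(ga-psi)/180,dec+1)+0.
            p=p+B@t*.1;psi-=tw*180;T.append(t.tolist());W.append(tw)
    print(len(T),json.dumps({"travel":T,"twist":W}),p.round(4),round(psi,2))
E
cat > c.py <<'E'
from fit import *
im=cv2.imread("pics/scene0.png")
print(np.round(fit("scene",im,M["rack"],(.627,.224,-.13)),4));print(np.round(fit("scene",im,M["rest"],(.563,.389,.066)),4))
P=cloud("top",np.load("topD.npy"));q=(P[...,0]>.62)&(P[...,0]<.72)&(P[...,1]<.2)&(P[...,1]>-.1)&(P[...,2]>.05)
print("tool box",[(x,np.nanmax(P[...,2][q&(P[...,0]>x)&(P[...,0]<x+.02)],initial=0).round(3)) for x in (.62,.64,.66,.68,.70)])
from plan import plan
plan([(.572,.06,.20,14,10),(.584,.0515,.13,14,2),(.584,.0515,.056,14,3)],2)
E
python3 c.py
```

```text
[-22.2958   0.6243   0.2315  -0.1246]
[-19.9805   0.5635   0.3867   0.0399]
tool box [(0.62, np.float64(0.0)), (0.64, np.float64(0.0)), (0.66, np.float64(0.0)), (0.68, np.float64(0.0)), (0.7, np.float64(0.098))]
15 {"travel": [[-0.5, -0.27, 0.03], [-0.53, -0.22, 0.03], [-0.54, -0.17, 0.03], [-0.56, -0.13, 0.04], [-0.56, -0.07, 0.03], [-0.57, -0.02, 0.03], [-0.57, 0.04, 0.03], [-0.56, 0.08, 0.03], [-0.56, 0.14, 0.03], [-0.53, 0.19, 0.03], [-0.06, 0.05, 0.35], [-0.06, 0.05, 0.35], [0.0, 0.0, 0.25], [0.0, 0.0, 0.25], [0.0, 0.0, 0.24]], "twist": [0.029, 0.03, 0.029, 0.029, 0.03, 0.029, 0.029, 0.03, 0.029, 0.029, 0.0, 0.0, 0.0, 0.0, 0.0]} [0.5844 0.0511 0.0563] 14.07
```

step_arm(fingers=[0.3, 0.3, 0.3, 0.3, 0.3, 0.3, 0.3, 0.3, 0.3, 0.3], travel=[[-0.5, -0.27, 0.03], [-0.53, -0.22, 0.03], [-0.54, -0.17, 0.03], [-0.56, -0.13, 0.04], [-0.56, -0.07, 0.03], [-0.57, -0.02, 0.03], [-0.57, 0.04, 0.03], [-0.56, 0.08, 0.03], [-0.56, 0.14, 0.03], [-0.53, 0.19, 0.03]], twist=[0.029, 0.03, 0.029, 0.029, 0.03, 0.029, 0.029, 0.03, 0.029, 0.029])

```text
time_s: 2.2
position: [0.5728, 0.0586, 0.2003]
tool_rot: [[-0.24, 0.971, 0.0], [0.971, 0.24, 0.0], [0.0, 0.0, -1.0]]
ft_force: [0.6, 0.7, 0.5]
grip_width: 0.0298
gripper_force: 0.0
```

```bash
cat > d.py <<'E'
from fit import *
im,D=optics.get_image("scene");cv2.imwrite("pics/scene1.png",im)
for k,g in(("rack",(.627,.226,-.13)),("rest",(.563,.388,.06)),("jig",(.6,.04,.138)),("plate",(.6024,.0413,.111))):print(k,np.round(fit("scene",im,M[k],g),4))
P=cloud("scene",D)
q=(abs(P[...,0]-.584)<.03)&(abs(P[...,1]-.0515)<.03)&(P[...,2]>.05)&(P[...,2]<.09)
print(q.sum(),P[q].mean(0) if q.any() else 0, np.percentile(P[q],[2,50,98],axis=0) if q.any() else 0)
a=proj("scene",(.6,.15,.05)).astype(int);c=im[max(0,a[1]-60):a[1]+60,a[0]-80:a[0]+80]
cv2.imwrite("pics/s1c.png",cv2.resize(c,(800,600),interpolation=cv2.INTER_CUBIC));print(a)
E
python3 d.py
```

```text
rack [-22.4707   0.6243   0.2316  -0.1254]
rest [-20.9795   0.5648   0.3869   0.0434]
jig [-20.6408   0.6005   0.0411   0.1308]
plate [-25.271    0.6012   0.0409   0.1052]
29 [0.57996732 0.05462175 0.06526239] [[0.57384305 0.04876324 0.050807  ]
 [0.57953404 0.05520541 0.06809396]
 [0.58952889 0.05953268 0.07681672]]
[229 180]
```

View pics/s1c.png

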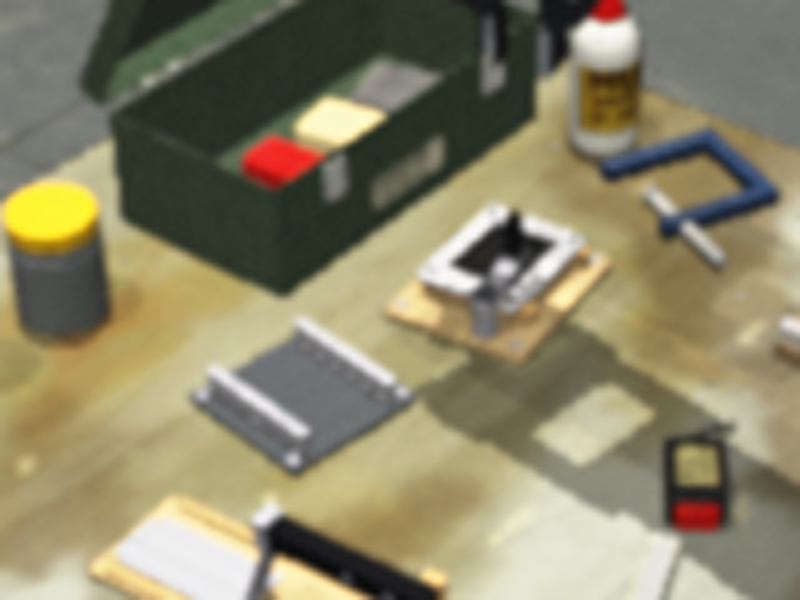

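The crop shows the keeper bar over the plate with its black knob at about (513,232), and the rack clear. The jig pose agrees between both views. Next I lower the open fingers around the knob.

step_arm(fingers=[0.3, 0.3, 0.3, 0.3, 0.3, 0.3], travel=[[-0.05, 0.05, 0.4], [-0.05, 0.05, 0.4], [0, 0, 0.3], [0, 0, 0.2], [0, 0, 0.14], [0, 0, 0]], twist=[0, 0, 0, 0, 0, 0])

```text
time_s: 3.0
position: [0.5836, 0.0531, 0.0558]
tool_rot: [[-0.243, 0.97, -0.001], [0.97, 0.243, 0.0], [0.0, -0.001, -1.0]]
ft_force: [0.1, -0.2, 0.7]
grip_width: 0.0299
gripper_force: 0.0
```

```bash
cat > e.py <<'E'
from plan import *
from h import *
s=monitor.observe();print(s["position"],s["ft_force"],s["grip_width"])
j=.6006,.0403,.134;c,sn=np.cos(j[2]),np.sin(j[2])
pv=np.array([j[0]-c*.02-sn*.064,j[1]-sn*.02+c*.064]);print("pivot",pv)
d=s["position"][:2]-pv;print("tool angle",np.arctan2(d[0],-d[1])-j[2],np.hypot(*d))
th0=np.arctan2(d[0],-d[1])-j[2];w=[]
for k in range(1,17):
    th=th0+(1.65+.10-th0)*k/16
    if k==16: th=1.72
    a=th+j[2];w.append((pv[0]+.05*np.sin(a),pv[1]-.05*np.cos(a),s["position"][2],np.degrees(a),1))
plan(w,2)
E
python3 e.py
```

```text
[0.58359672 0.05309856 0.05576461] [ 0.08866796 -0.15941929  0.66353572] 0.029867623320847705
pivot [0.57222893 0.10105428]
tool angle 0.09875144669957886 0.049284654538682075
16 {"travel": [[-0.01, 0.05, 0.0], [0.01, 0.05, 0.0], [0.0, 0.05, 0.0], [0.0, 0.06, 0.0], [0.0, 0.05, 0.0], [0.01, 0.05, 0.0], [0.0, 0.05, 0.0], [0.0, 0.05, 0.0], [0.01, 0.05, 0.0], [0.0, 0.06, 0.0], [0.0, 0.05, 0.0], [0.0, 0.05, 0.0], [0.01, 0.05, 0.0], [0.0, 0.05, 0.0], [0.0, 0.05, 0.0], [0.0, 0.04, 0.0]], "twist": [-0.029, -0.033, -0.032, -0.033, -0.033, -0.033, -0.033, -0.033, -0.033, -0.032, -0.033, -0.033, -0.033, -0.033, -0.033, -0.023]} [0.6205 0.1151 0.0558] 106.23
```

step_arm(fingers=[0.5, 0.5, 0.5, 0.5, 0.5, 0.5, 0.5, 0.5, 0.5, 0.5], travel=[[0, 0, 0], [-0.01, 0.05, 0.0], [0.01, 0.05, 0.0], [0.0, 0.05, 0.0], [0.0, 0.06, 0.0], [0.0, 0.05, 0.0], [0.01, 0.05, 0.0], [0.0, 0.05, 0.0], [0.0, 0.05, 0.0], [0.01, 0.05, 0.0]], twist=[0, -0.029, -0.033, -0.032, -0.033, -0.033, -0.033, -0.033, -0.033, -0.033])

```text
time_s: 4.25
position: [0.6183, 0.0808, 0.0574]
tool_rot: [[-0.919, 0.394, 0.002], [0.394, 0.919, -0.001], [-0.002, 0.0, -1.0]]
ft_force: [1.6, -0.6, -1.2]
grip_width: 0.0213
gripper_force: 0.6
```

step_arm(fingers=[0.5, 0.5, 0.5, 0.5, 0.5, 0.5, 0.5], travel=[[0.0, 0.06, 0.0], [0.0, 0.05, 0.0], [0.0, 0.05, 0.0], [0.01, 0.05, 0.0], [0.0, 0.05, 0.0], [0.0, 0.05, 0.0], [0.0, 0.02, 0.0]], twist=[-0.032, -0.033, -0.033, -0.033, -0.033, -0.033, -0.013])

```text
time_s: 5.12
position: [0.6215, 0.1133, 0.0574]
tool_rot: [[-0.968, -0.251, 0.002], [-0.251, 0.968, -0.0], [-0.001, -0.001, -1.0]]
ft_force: [-0.8, -0.9, 0.0]
grip_width: 0.0211
gripper_force: 0.3
```

```bash
python3 - <<'E'
from h import *
s=monitor.observe();print(s["position"],s["ft_force"],s["grip_width"],s["time_s"])
pv=np.array([.5722,.1011]);d=s["position"][:2]-pv;print(np.arctan2(d[0],-d[1])-.134,np.hypot(*d))
im,D=optics.get_image("scene");P=cloud("scene",D)
q=(abs(P[...,0]-.615)<.05)&(abs(P[...,1]-.105)<.05)&(P[...,2]>.037)&(P[...,2]<.045)
print(q.sum(),[np.percentile(P[q],5,axis=0),np.percentile(P[q],95,axis=0)] if q.any() else 0)
a=proj("scene",(.6,.08,.05)).astype(int);c=im[a[1]-36:a[1]+36,a[0]-48:a[0]+48]
cv2.imwrite("pics/s2c.png",cv2.resize(c,(800,600),interpolation=cv2.INTER_CUBIC))
E
```

```text
[0.62147896 0.11329108 0.05737469] [-0.81674469 -0.85375069  0.04690132] 0.021074224362694155 5.125
1.679316262416338 0.0507645386709043
50 [array([0.56591383, 0.09660489, 0.03766201]), array([0.62081953, 0.1152279 , 0.04455839])]
```

View pics/s2c.png

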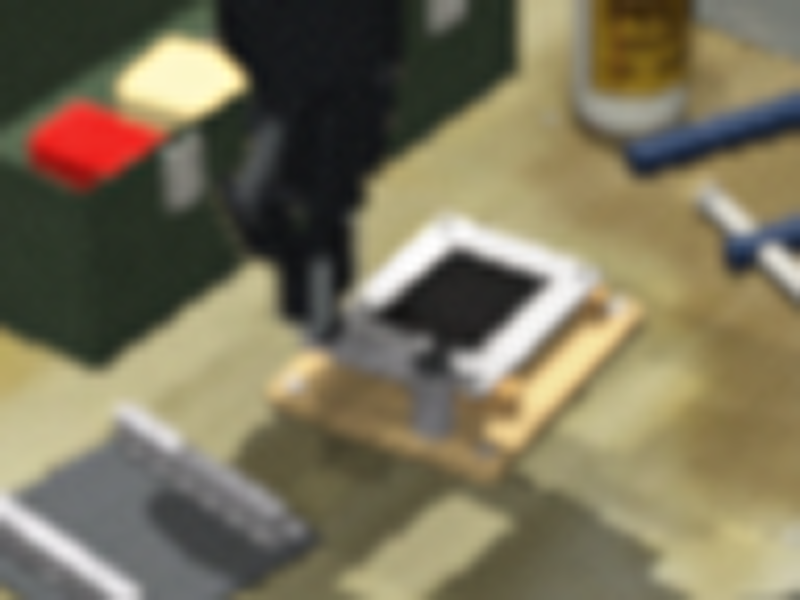

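The bar now points along the jig's +x and is clear of the plate. I'll nudge it a little further towards the stop.

step_arm(fingers=[0.5, 0.5, 0.5], travel=[[0, 0.01, 0], [0, 0.01, 0], [0, 0, 0]], twist=[-0.006, -0.006, 0])

```text
time_s: 5.55
position: [0.6208, 0.115, 0.0565]
tool_rot: [[-0.958, -0.285, 0.0], [-0.285, 0.958, 0.0], [-0.0, -0.0, -1.0]]
ft_force: [-0.2, -0.6, 0.6]
grip_width: 0.0211
gripper_force: 0.2
```

step_arm(fingers=[0.2, 0.1, 0, -0.2, -1, -1], travel=[[0, 0, 0], [0, 0, -0.1], [0, 0, -0.3], [0, 0, -0.5], [0, 0, -0.5], [0.3, 0, 0]], twist=[0, 0, 0, 0, 0, 0])

```text
time_s: 6.3
position: [0.594, 0.1066, 0.2009]
tool_rot: [[-0.958, -0.286, 0.009], [-0.286, 0.958, -0.0], [-0.009, -0.003, -1.0]]
ft_force: [-0.5, -0.5, -0.5]
grip_width: 0.0844
gripper_force: 0.0
```

```bash
cat > f.py <<'E'
from fit import *
ims={n:optics.get_image(n) for n in("top","scene")}
for n in ims:cv2.imwrite(f"pics/{n}3.png",ims[n][0])
H=[((-.178,-.008,.082),(-.062,-.008,.082)),((-.178,.008,.082),(-.062,.008,.082))]
G={"rest":(.564,.388,.055),"rack":(.6255,.228,-.13),"handle":(.564,.388,.055),"base":(.6255,.228,-.13),"rails":(.6255,.228,-.13),"plate":(.602,.041,.11)}
M["handle"]=H;M["base"]=M["rack"][:4];M["rails"]=M["rack"][4:]
for k in G:
    for n in ims:print(k,n,np.round(fit(n,ims[n][0],M[k],G[k],span=.012),4))
# depth: handle top points (z>.065) in both views
for n in ims:
    P=cloud(n,ims[n][1]);d=P[...,:2]-[.564,.388]
    q=(d[...,0]<-.06)&(d[...,0]>-.18)&(abs(d[...,1])<.04)&(P[...,2]>.07)&(P[...,2]<.095)
    X=P[q];l=np.polyfit(X[:,0],X[:,1],1);print(n,"handle pts",len(X),"z",np.median(X[:,2]).round(4),"yaw",l[0].round(3),"y at .469",np.polyval(l,.469).round(4),"x range",np.percentile(X[:,0],[1,99]).round(3))
    q=(abs(d[...,0])<.035)&(abs(d[...,1])<.015);print("blade z",np.nanmedian(P[...,2][q]).round(4))
    j=P[...,:2]-[.602,.041];q=(abs(j[...,0])<.015)&(abs(j[...,1])<.02);print("gasket z",np.nanmedian(P[...,2][q]).round(4))
E
python3 f.py
```

```text
rest top [-19.2481   0.5631   0.389    0.0648]
rest scene [-20.9816   0.5647   0.3868   0.043 ]
rack top [-20.9348   0.6274   0.2242  -0.133 ]
rack scene [-21.491    0.6247   0.2315  -0.118 ]
handle top [-30.8715   0.562    0.3873   0.0503]
handle scene [-23.9016   0.5649   0.4054   0.0867]
base top [-19.051    0.6257   0.2126  -0.1481]
base scene [-20.3081   0.6249   0.2311  -0.1068]
rails top [-27.3497   0.6291   0.2238  -0.1393]
rails scene [-22.8386   0.6239   0.2316  -0.131 ]
plate top [-17.7622   0.6174   0.0291   0.0422]
plate scene [-27.2744   0.601    0.0417   0.1173]
top handle pts 204 z 0.0801 yaw 0.061 y at .469 0.3844 x range [0.392 0.503]
blade z 0.0096
gasket z 0.4937
scene handle pts 258 z 0.0798 yaw 0.066 y at .469 0.3883 x range [0.386 0.503]
blade z 0.011
gasket z 0.2207
```

```bash
python3 - <<'E'
from plan import *
plan([(.4685,.384,.20,93.4,8),(.4685,.384,.12,93.4,2),(.4685,.384,.053,93.4,4)],2)
E
```

```text
14 {"travel": [[0.05, 0.38, 0.0], [0.05, 0.37, 0.0], [0.07, 0.37, -0.01], [0.08, 0.37, 0.0], [0.09, 0.37, 0.0], [0.1, 0.37, 0.0], [0.11, 0.36, -0.01], [0.12, 0.36, 0.0], [0.0, 0.0, 0.4], [0.0, 0.0, 0.4], [0.0, 0.0, 0.17], [0.0, 0.0, 0.17], [0.0, 0.0, 0.16], [0.0, 0.0, 0.17]], "twist": [0.009, 0.009, 0.009, 0.01, 0.009, 0.009, 0.009, 0.009, 0.0, 0.0, 0.0, 0.0, 0.0, 0.0]} [0.4689 0.3841 0.053 ] 93.43
```

step_arm(fingers=[-1, -1, -1, -1, -1, -1, -1, -1, -1, -1], travel=[[0.05, 0.38, 0.0], [0.05, 0.37, 0.0], [0.07, 0.37, 0.0], [0.08, 0.37, 0.0], [0.09, 0.37, 0.0], [0.1, 0.37, 0.0], [0.11, 0.36, 0.0], [0.12, 0.36, 0.0], [0.0, 0.0, 0.4], [0, 0, 0]], twist=[0.009, 0.009, 0.009, 0.01, 0.009, 0.009, 0.009, 0.009, 0, 0])

```text
time_s: 7.65
position: [0.4693, 0.3841, 0.154]
tool_rot: [[-0.998, -0.061, -0.005], [-0.061, 0.998, -0.003], [0.006, -0.003, -1.0]]
ft_force: [0.7, 0.2, -0.1]
grip_width: 0.0857
gripper_force: 0.0
```

```bash
cat > g.py <<'E'
from fit import *
from plan import plan
ims={n:optics.get_image(n) for n in("top","scene")}
for n in ims:
    P=cloud(n,ims[n][1])
    for k,(x,y,w) in {"rack":(.627,.225,-.135)}.items():
        c,s=np.cos(w),np.sin(w);d=P[...,:2]-[x,y];u=c*d[...,0]+s*d[...,1];v=-s*d[...,0]+c*d[...,1]
        for sg in(1,-1):
            q=(abs(u)<.053)&(abs(v-sg*.038)<.014)&(P[...,2]>.018)&(P[...,2]<.032)
            if q.sum()>5:
                l=np.polyfit(u[q],v[q],1);print(n,sg,q.sum(),"z",np.median(P[...,2][q]).round(4),"slope",l[0].round(3),"v",l[1].round(4),"u",np.percentile(u[q],[1,99]).round(4))
        q=(abs(u)<.07)&(abs(v)<.075)&(ims[n][0].max(-1)<125)&(P[...,2]<.015)
        r=cv2.minAreaRect((np.stack([u[q],v[q]],1)*1000).astype(np.float32));print(n,"dark base",r)
    print("tool img/pos")
s=monitor.observe();print(s["position"],s["tool_rot"].round(3).tolist())
im=ims["scene"][0];a=proj("scene",(.47,.385,.09)).astype(int);cv2.imwrite("pics/s4.png",cv2.resize(im[a[1]-45:a[1]+45,a[0]-60:a[0]+60],(800,600),interpolation=2))
plan([(.4685,.384,.053,93.4,6)],2)
E
python3 g.py
```

```text
top 1 67 z 0.0227 slope 0.006 v 0.037 u [-0.0418  0.0501]
top -1 64 z 0.0232 slope -0.0 v -0.0387 u [-0.0435  0.0478]
top dark base ((1.6983261108398438, 0.46392822265625), (113.58536529541016, 115.05855560302734), 0.37014859914779663)
tool img/pos
scene 1 24 z 0.0218 slope -0.084 v 0.0347 u [-0.0494 -0.0001]
scene -1 25 z 0.0214 slope 0.014 v -0.0377 u [-0.0507  0.0217]
scene dark base ((-2.87890625, 0.05810546875), (123.95358276367188, 124.89300537109375), 78.65677642822266)
tool img/pos
[0.47102508 0.38428515 0.15716777] [[-0.998, -0.06, 0.0], [-0.06, 0.998, 0.0], [-0.0, 0.0, -1.0]]
6 {"travel": [[0.0, 0.0, 0.17], [0.01, 0.0, 0.18], [0.0, 0.0, 0.17], [0.01, 0.0, 0.17], [0.0, 0.0, 0.18], [0.01, 0.0, 0.17]], "twist": [0.0, 0.0, 0.0, 0.0, 0.0, 0.0]} [0.468  0.3841 0.0532] 93.42
```

View pics/s4.png

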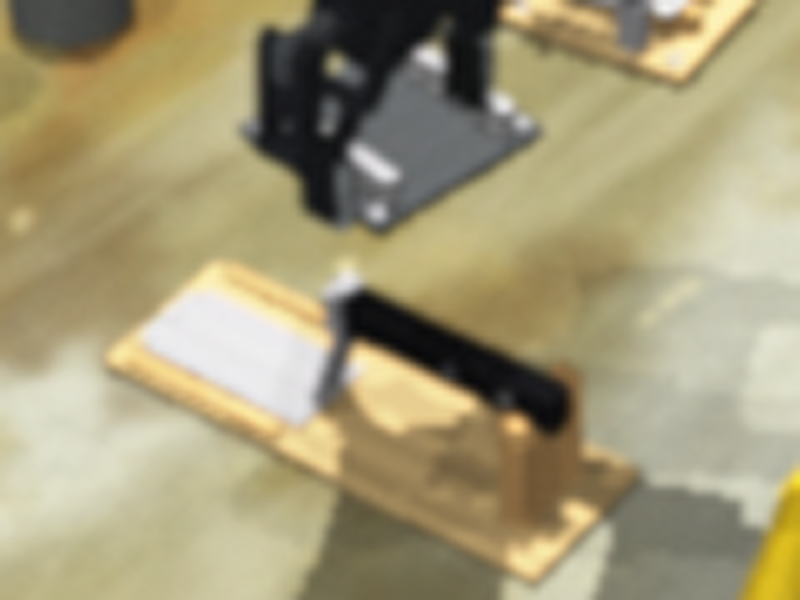

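The scene crop shows the gripper above the handle, which runs from about (350,295) to (560,395), with the saddle near (540,440). Next I lower and grip.

step_arm(fingers=[-1, -1, -1, -1, -1, -1, -1], travel=[[0, 0, 0.18], [0.01, 0, 0.18], [0, 0, 0.18], [0.01, 0, 0.18], [0, 0, 0.18], [0, 0, 0.12], [0, 0, 0]], twist=[0, 0, 0, 0, 0, 0, 0])

```text
time_s: 8.62
position: [0.4688, 0.384, 0.0546]
tool_rot: [[-0.998, -0.06, 0.0], [-0.06, 0.998, 0.0], [-0.0, 0.0, -1.0]]
ft_force: [-1.0, 0.1, -0.5]
grip_width: 0.0852
gripper_force: 0.0
```

step_arm(fingers=[0, 0.4, 0.6, 0.8, 1, 1, 1, 1], travel=[[0, 0, 0], [0, 0, 0], [0, 0, 0], [0, 0, 0], [0, 0, 0], [0, 0, 0], [0, 0, 0], [0, 0, 0]], twist=[0, 0, 0, 0, 0, 0, 0, 0], force=110)

```text
time_s: 9.62
position: [0.4686, 0.3843, 0.0547]
tool_rot: [[-0.998, -0.06, 0.001], [-0.06, 0.998, 0.0], [-0.001, 0.0, -1.0]]
ft_force: [-1.1, 1.7, 5.6]
grip_width: 0.0145
gripper_force: 107.6
```

```bash
cat > k.py <<'E'
from fit import *
s=monitor.observe();print(s["position"],s["tool_rot"].round(4).tolist(),s["ft_force"].round(1),s["wrist_torque"].round(2),s["grip_width"],s["gripper_force"])
E
python3 k.py; python3 - <<'E'
from plan import *
plan([(.4685,.384,.14,93.4,5)],2)
E
```

```text
[0.46856679 0.3842871  0.05473043] [[-0.9982, -0.0602, 0.0006], [-0.0602, 0.9982, 0.0004], [-0.0006, 0.0003, -1.0]] [-1.1  1.7  5.6] [0.08 0.21 0.13] 0.014519206754225819 107.60144591331482
5 {"travel": [[0.0, 0.0, -0.17], [0.0, 0.0, -0.17], [0.0, 0.0, -0.17], [0.0, 0.0, -0.17], [0.0, 0.0, -0.17]], "twist": [0.0, 0.0, 0.0, 0.0, 0.0]} [0.4686 0.3843 0.1397] 93.45
```

step_arm(fingers=[1, 1, 1, 1, 1, 1, 1, 1], travel=[[0, 0, -0.05], [0, 0, -0.12], [0, 0, -0.2], [0, 0, -0.25], [0, 0, -0.2], [0, 0, -0.1], [0, 0, -0.05], [0, 0, 0]], twist=[0, 0, 0, 0, 0, 0, 0, 0])

```text
time_s: 10.62
position: [0.4683, 0.384, 0.1511]
tool_rot: [[-0.998, -0.06, -0.001], [-0.06, 0.998, -0.0], [0.001, -0.0, -1.0]]
ft_force: [0.0, -0.0, -1.8]
grip_width: 0.0142
gripper_force: 107.3
```

```bash
python3 k.py; cat > l.py <<'E'
from fit import *
# blade pose from depth + edges, in frame of the tool
s=monitor.observe();p=s["position"];R=s["tool_rot"];F=-R[:,0];psi=np.arctan2(R[1,1],R[0,1])-np.pi/2
zb=p[2]-.0467;g=(p[0]+.095*np.cos(psi),p[1]+.095*np.sin(psi),psi)
print("nominal",np.round(g,4),zb)
B=[((-.04,-.023,.003),(.05,-.023,.003)),((-.04,.023,.003),(.05,.023,.003)),((.05,-.023,.003),(.05,.023,.003))]
for n in("top","scene"):
    im,D=optics.get_image(n);P=cloud(n,D)
    r=fit(n,im,B,g,span=.009,dz=zb);print(n,"fit",np.round(r,4))
    c,sn=np.cos(g[2]),np.sin(g[2]);d=P[...,:2]-g[:2];u=c*d[...,0]+sn*d[...,1];v=-sn*d[...,0]+c*d[...,1]
    q=(abs(u)<.06)&(abs(v)<.035)&(abs(P[...,2]-zb)<.025)
    A=np.c_[u[q],v[q],np.ones(q.sum())];z=P[...,2][q];m=np.ones(len(z),bool)
    for _ in range(4):
        l=np.linalg.lstsq(A[m],z[m],rcond=None)[0];e=abs(z-A@l);m=e<.006
    print(n,"plane du,dv,z",l.round(4),m.sum(),"u",np.percentile(A[m,0],[1,99]).round(4),"v",np.percentile(A[m,1],[1,50,99]).round(4))
E
python3 l.py
```

```text
[0.46832213 0.38402799 0.15105519] [[-0.9982, -0.0601, -0.0005], [-0.0601, 0.9982, -0.0003], [0.0005, -0.0002, -1.0]] [ 0.  -0.  -1.8] [-0.02  0.08 -0.02] 0.014171141664027853 107.29888200759888
nominal [0.5632 0.3897 0.0601] 0.10435518564753324
top fit [-20.2623   0.5679   0.3813   0.324 ]
top plane du,dv,z [-0.0076  0.0167  0.106 ] 221 u [-0.0183  0.0539] v [-0.0224 -0.0066  0.022 ]
scene fit [-24.3886   0.5663   0.3898   0.0566]
scene plane du,dv,z [-0.0065  0.0133  0.1066] 332 u [-0.0463  0.0507] v [-0.0241  0.0021  0.0236]
```

```bash
python3 - <<'E'
from plan import *
P=cloud("top",np.load("topD.npy"));q=(P[...,0]>.28)&(P[...,0]<.46)&(P[...,1]<.12)&(P[...,1]>-.2)&(P[...,2]>.03)
X=P[q];print(X.min(0),X.max(0));
for z in(.04,.06,.09):
    Y=X[X[:,2]>z];print(z,len(Y),Y.min(0).round(3) if len(Y) else 0,Y.max(0).round(3) if len(Y) else 0)
b=.118;yw=.12;x,y=.602-(.097+b)*np.cos(yw),.0415-(.097+b)*np.sin(yw);print(x,y)
plan([(x,y,.155,96.9,12,1),(x,y,.0625,96.9,7,1)],3)
E
```

```text
[ 0.31723632 -0.12574128  0.0301609 ] [ 0.40188965 -0.00743327  0.15719763]
0.04 228 [ 0.349 -0.126  0.047] [ 0.372 -0.01   0.157]
0.06 177 [ 0.349 -0.126  0.06 ] [ 0.369 -0.013  0.157]
0.09 82 [ 0.353 -0.126  0.09 ] [ 0.369 -0.097  0.157]
0.38854614329141873 0.01576187543288234
19 {"travel": [[0.02, -0.071, -0.001], [0.056, -0.198, -0.002], [0.084, -0.297, -0.004], [0.109, -0.373, -0.004], [0.125, -0.422, -0.006], [0.136, -0.446, -0.005], [0.139, -0.446, -0.006], [0.135, -0.419, -0.005], [0.121, -0.369, -0.004], [0.099, -0.293, -0.004], [0.066, -0.194, -0.002], [0.024, -0.07, -0.001], [0.0, 0.0, 0.051], [0.0, 0.0, 0.132], [0.0, 0.0, 0.181], [0.0, 0.0, 0.197], [0.0, 0.0, 0.18], [0.0, 0.0, 0.133], [0.0, 0.0, 0.051]], "twist": [-0.0004, -0.001, -0.0016, -0.002, -0.0022, -0.0024, -0.0024, -0.0022, -0.002, -0.0016, -0.001, -0.0004, 0.0, 0.0, 0.0, 0.0, 0.0, 0.0, 0.0]} [0.3886 0.0158 0.0625] 96.9
```

step_arm(fingers=[1, 1, 1, 1, 1, 1, 1, 1, 1, 1], travel=[[0.02, -0.07, 0], [0.055, -0.2, 0], [0.085, -0.3, -0.005], [0.11, -0.37, -0.005], [0.12, -0.42, -0.005], [0.115, -0.445, -0.005], [0.12, -0.445, -0.005], [0.115, -0.42, -0.005], [0.1, -0.37, -0.005], [0.1, -0.29, -0.005]], twist=[-0.0005, -0.001, -0.0015, -0.002, -0.002, -0.0025, -0.0025, -0.002, -0.002, -0.0015])

```text
time_s: 11.98
position: [0.4023, 0.0429, 0.1553]
tool_rot: [[-0.993, -0.114, -0.0], [-0.114, 0.993, -0.0], [0.0, -0.0, -1.0]]
ft_force: [1.1, 0.3, -2.3]
grip_width: 0.0144
gripper_force: 107.5
```

step_arm(fingers=[1, 1, 1], travel=[[0.065, -0.195, 0], [0.025, -0.07, 0], [0, 0, 0]], twist=[-0.001, 0, 0])

```text
time_s: 12.35
position: [0.397, 0.017, 0.1553]
tool_rot: [[-0.993, -0.117, 0.0], [-0.117, 0.993, 0.0], [-0.0, 0.0, -1.0]]
ft_force: [-0.1, -0.1, -2.5]
grip_width: 0.0141
gripper_force: 107.5
```

```bash
python3 k.py; python3 l.py; python3 - <<'E'
from fit import *
im,D=optics.get_image("top");im2,_=optics.get_image("scene")
print("plate scene",np.round(fit("scene",im2,M["plate"],(.602,.041,.11),span=.009),4))
o=np.vstack([cv2.resize(im[120:200,250:400],(800,427),interpolation=2)]);cv2.imwrite("pics/t5.png",o)
P=cloud("top",D)
print(monitor.observe()["time_s"])
E
```

```text
[0.39696067 0.01700209 0.15532002] [[-0.9931, -0.1172, 0.0], [-0.1172, 0.9931, 0.0001], [-0.0, 0.0001, -1.0]] [-0.1 -0.1 -2.5] [-0.    0.02  0.  ] 0.014139670058702519 107.51000046730042
nominal [0.4913 0.0281 0.1175] 0.10862002187983325
top fit [-26.0436   0.4939   0.0285   0.1383]
top plane du,dv,z [-0.0073  0.0099  0.1107] 379 u [-0.0388  0.0543] v [-0.0221  0.0033  0.0227]
scene fit [-2.85122e+01  4.95200e-01  2.84000e-02  1.07100e-01]
scene plane du,dv,z [-0.0061  0.0287  0.1113] 234 u [-0.0467  0.0498] v [-0.0243  0.0024  0.026 ]
plate scene [-28.3449   0.6011   0.0416   0.1283]
12.55
```

step_arm(fingers=[1, 1, 1, 1, 1, 1, 1, 1], travel=[[0, 0, 0.05], [0, 0, 0.13], [0, 0, 0.2], [0, 0, 0.22], [0, 0, 0.18], [0, 0, 0.1], [0, 0, 0.045], [0, 0, 0]], twist=[0, 0, 0, 0, 0, 0, 0, 0])

```text
time_s: 13.55
position: [0.3972, 0.017, 0.0629]
tool_rot: [[-0.993, -0.118, 0.0], [-0.118, 0.993, -0.0], [-0.0, -0.0, -1.0]]
ft_force: [0.2, 0.5, -2.2]
grip_width: 0.0143
gripper_force: 107.5
```

```bash
python3 k.py; python3 l.py; python3 - <<'E'
from h import *
im2,D=optics.get_image("scene")
a=proj("scene",(.57,.04,.03)).astype(int);cv2.imwrite("pics/s6.png",cv2.resize(im2[a[1]-36:a[1]+36,a[0]-48:a[0]+48],(800,600),interpolation=2))
E
```

```text
[0.39720935 0.01704761 0.06289929] [[-0.993, -0.1181, 0.0001], [-0.1181, 0.993, -0.0], [-0.0001, -0.0, -1.0]] [ 0.2  0.5 -2.2] [-0.04  0.08 -0.02] 0.014311008920791363 107.49813437461853
nominal [0.4915 0.0283 0.1184] 0.016199288398605412
top fit [-24.9804   0.496    0.0284   0.1402]
top plane du,dv,z [-0.0376 -0.0624  0.0182] 325 u [-0.0357  0.0591] v [-0.0219  0.003   0.0241]
scene fit [-28.5762   0.5038   0.0295   0.1276]
scene plane du,dv,z [ 0.0974 -0.3879  0.0114] 220 u [-0.058   0.0576] v [-0.0226  0.0141  0.0345]
```

View pics/s6.png

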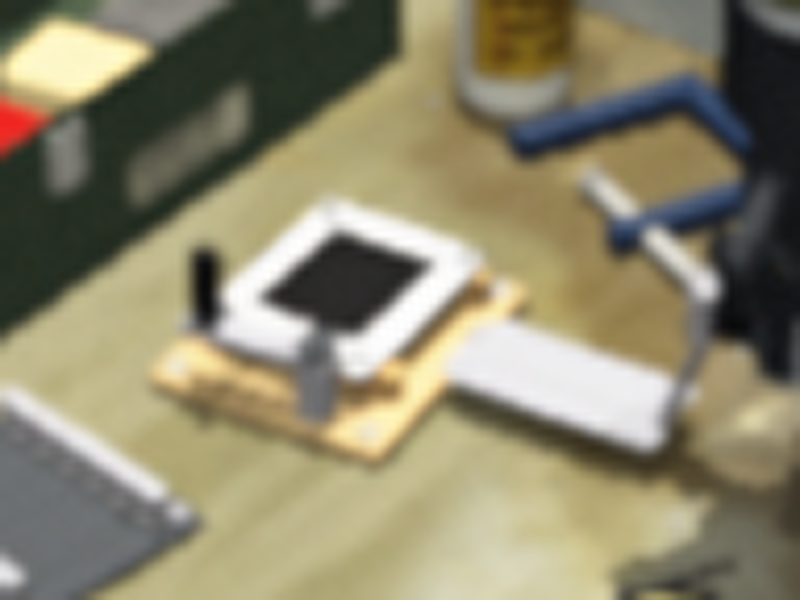

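The view shows the blade aligned with the gap at about (470,350) in front of the jig, and the keeper knob aside at (205,285). Next I slide the blade in.

step_arm(fingers=[1, 1, 1, 1, 1], travel=[[-0.05, 0, 0], [-0.12, 0, 0], [-0.15, 0, 0], [-0.15, 0, 0], [-0.1, 0, 0]], twist=[0, 0, 0, 0, 0])

```text
time_s: 14.32
position: [0.4549, 0.0238, 0.0628]
tool_rot: [[-0.993, -0.118, 0.001], [-0.118, 0.993, -0.0], [-0.001, -0.0, -1.0]]
ft_force: [0.0, -0.5, -2.5]
grip_width: 0.0144
gripper_force: 107.5
```

step_arm(fingers=[1, 1, 1, 1, 1, 1], travel=[[-0.12, 0, 0], [-0.13, 0, 0], [-0.13, 0, 0], [-0.08, 0, 0], [-0.04, 0, 0], [0, 0, 0]], twist=[0, 0, 0, 0, 0, 0])

```text
time_s: 15.08
position: [0.5033, 0.0297, 0.0627]
tool_rot: [[-0.993, -0.118, -0.0], [-0.118, 0.993, 0.0], [0.0, 0.0, -1.0]]
ft_force: [-0.8, 0.3, -2.2]
grip_width: 0.0145
gripper_force: 107.5
```

```bash
python3 k.py; cat > m.py <<'E'
from fit import *
s=monitor.observe();p=s["position"];R=s["tool_rot"];psi=np.arctan2(R[1,1],R[0,1])-np.pi/2
import sys
dz=float(sys.argv[1]);b=(p[0]+.098*np.cos(psi),p[1]+.098*np.sin(psi),psi);print("blade",np.round(b,4))
g=tuple(float(v) for v in sys.argv[2:5]) if len(sys.argv)>2 else b
for n in("top","scene"):
    im,D=optics.get_image(n);r=fit(n,im,M["plate"],g,span=.009,dz=dz);d=np.array(r[1:3])-b[:2];c,sn=np.cos(psi),np.sin(psi)
    print(n,np.round(r,4),"in blade frame",np.round([c*d[0]+sn*d[1],-sn*d[0]+c*d[1],r[3]-psi],4))
    P=cloud(n,D);c,sn=np.cos(r[3]),np.sin(r[3]);d=P[...,:2]-r[1:3];u=c*d[...,0]+sn*d[...,1];v=-sn*d[...,0]+c*d[...,1]
    q=(abs(u)<.024)&(abs(v)<.03);z=P[...,2][q];A=np.c_[u[q],v[q],np.ones(q.sum())];m=abs(z-.031-dz)<.01
    if m.sum()>20:print("gasket plane",np.linalg.lstsq(A[m],z[m],rcond=None)[0].round(4),m.sum())
E
python3 m.py 0 .6015 .0415 .118
```

```text
[0.50331261 0.02966893 0.06273876] [[-0.993, -0.1181, -0.0003], [-0.1181, 0.993, 0.0], [0.0002, 0.0001, -1.0]] [-0.8  0.3 -2.2] [-0.02  0.13  0.  ] 0.014469214902469444 107.49771237373352
blade [0.6006 0.0412 0.1183]
top [-21.0089   0.6038   0.0413   0.1438] in blade frame [ 0.0032 -0.0003  0.0255]
gasket plane [-0.0123  0.0069  0.0298] 116
scene [-28.0525   0.6013   0.0417   0.1271] in blade frame [0.0007 0.0004 0.0087]
gasket plane [ 0.0042 -0.0088  0.0303] 142
```

step_arm(fingers=[1, 1, 1, 1, 1, 1, 1, 1], travel=[[0, 0, -0.02], [0, 0, -0.02], [0, 0, -0.02], [0, 0, -0.03], [0, 0, -0.06], [0, 0, -0.1], [0, 0, -0.06], [0, 0, -0.02]], twist=[0, 0, 0, 0, 0, 0, 0, 0])

```text
time_s: 16.18
position: [0.5035, 0.0296, 0.0964]
tool_rot: [[-0.993, -0.118, 0.001], [-0.118, 0.993, -0.0], [-0.001, -0.0, -1.0]]
ft_force: [0.7, 0.1, -2.8]
grip_width: 0.0138
gripper_force: 107.4
```

```bash
python3 k.py;python3 m.py .028
```

```text
[0.50351146 0.02961866 0.09641829] [[-0.993, -0.1181, 0.0009], [-0.1181, 0.993, -0.0002], [-0.0009, -0.0003, -1.0]] [ 0.7  0.1 -2.8] [ 0.02  0.18 -0.05] 0.013834879865327063 107.39143967628479
blade [0.6008 0.0412 0.1184]
top [-22.4691   0.6029   0.0421   0.1244] in blade frame [0.0022 0.0007 0.006 ]
gasket plane [-0.0007  0.0034  0.0587] 114
scene [-29.4695   0.6027   0.0409   0.1135] in blade frame [ 0.0018 -0.0005 -0.0048]
gasket plane [-0.0291 -0.0242  0.0591] 130
```

```bash
python3 - <<'E'
from plan import *
plan([(.5035,.0296,.1565,96.78,6,1),(.5284,.238,.1565,82.27,14,1)],3)
E
```

```text
20 {"travel": [[0.0, 0.0, -0.045], [0.0, 0.0, -0.112], [-0.001, 0.0, -0.145], [0.0, -0.001, -0.146], [0.0, 0.0, -0.112], [0.0, 0.0, -0.045], [-0.007, 0.03, 0.0], [-0.02, 0.083, 0.0], [-0.029, 0.128, 0.0], [-0.035, 0.165, 0.0], [-0.036, 0.193, 0.0], [-0.035, 0.211, 0.0], [-0.031, 0.221, 0.0], [-0.024, 0.222, 0.0], [-0.018, 0.214, 0.0], [-0.012, 0.195, 0.0], [-0.006, 0.168, 0.0], [-0.001, 0.132, 0.0], [0.0, 0.086, 0.0], [0.0, 0.03, 0.0]], "twist": [0.0, 0.0, 0.0, 0.0, 0.0, 0.0, 0.0012, 0.0033, 0.005, 0.0065, 0.0075, 0.0082, 0.0086, 0.0086, 0.0082, 0.0075, 0.0065, 0.005, 0.0033, 0.0012]} [0.5284 0.238  0.1565] 82.27
```

step_arm(fingers=[1, 1, 1, 1, 1, 1, 1, 1, 1, 1], travel=[[0, 0, -0.045], [0, 0, -0.11], [0, 0, -0.145], [0, 0, -0.145], [0, 0, -0.11], [0, 0, -0.045], [-0.007, 0.03, 0], [-0.02, 0.083, 0], [-0.029, 0.128, 0], [-0.035, 0.165, 0]], twist=[0, 0, 0, 0, 0, 0, 0.0012, 0.0033, 0.005, 0.0065])

```text
time_s: 17.52
position: [0.5082, 0.0718, 0.1554]
tool_rot: [[-0.998, -0.067, -0.001], [-0.067, 0.998, 0.0], [0.001, 0.0, -1.0]]
ft_force: [0.3, 0.4, -3.9]
grip_width: 0.0143
gripper_force: 107.4
```

step_arm(fingers=[1, 1, 1, 1, 1, 1, 1, 1, 1, 1], travel=[[-0.036, 0.193, 0.0], [-0.035, 0.211, 0.0], [-0.031, 0.221, 0.0], [-0.024, 0.222, 0.0], [-0.018, 0.214, 0.0], [-0.012, 0.195, 0.0], [-0.006, 0.168, 0.0], [-0.001, 0.132, 0.0], [0.0, 0.086, 0.0], [0.0, 0.03, 0.0]], twist=[0.0075, 0.0082, 0.0086, 0.0086, 0.0082, 0.0075, 0.0065, 0.005, 0.0033, 0.0012])

```text
time_s: 18.77
position: [0.5281, 0.2386, 0.1555]
tool_rot: [[-0.991, 0.134, -0.001], [0.134, 0.991, -0.0], [0.001, -0.0, -1.0]]
ft_force: [-0.8, -0.1, -3.1]
grip_width: 0.0141
gripper_force: 107.4
```

step_arm(fingers=[1, 1], travel=[[0, 0, 0], [0, 0, 0]], twist=[0, 0])

```text
time_s: 19.02
position: [0.5283, 0.2377, 0.1558]
tool_rot: [[-0.991, 0.135, -0.0], [0.135, 0.991, -0.0], [0.0, -0.0, -1.0]]
ft_force: [-0.2, -0.4, -2.7]
grip_width: 0.0142
gripper_force: 107.4
```

```bash
python3 k.py;python3 m.py .088
```

```text
[0.5282995  0.23770684 0.15583677] [[-0.9909, 0.1349, -0.0], [0.1349, 0.9909, -0.0001], [0.0, -0.0001, -1.0]] [-0.2 -0.4 -2.7] [0.02 0.23 0.03] 0.014225497018417155 107.3829174041748
blade [ 0.6254  0.2245 -0.1353]
top [-14.4389   0.6277   0.2245  -0.1593] in blade frame [ 0.0023  0.0004 -0.024 ]
scene [-27.9687   0.6274   0.2261  -0.1634] in blade frame [ 0.0017  0.0018 -0.0281]
gasket plane [0.0033 0.0081 0.1182] 166
```

step_arm(fingers=[1, 1, 1, 1, 1, 1, 1, 1, 1], travel=[[0, 0, 0.04], [0, 0, 0.1], [0, 0, 0.14], [0, 0, 0.15], [0, 0, 0.14], [0, 0, 0.1], [0, 0, 0.08], [0, 0, 0.04], [0, 0, 0]], twist=[0, 0, 0, 0, 0, 0, 0, 0, 0])

```text
time_s: 20.25
position: [0.5283, 0.2381, 0.0768]
tool_rot: [[-0.991, 0.135, -0.0], [0.135, 0.991, -0.0], [0.0, -0.0, -1.0]]
ft_force: [0.0, 0.0, -2.6]
grip_width: 0.0147
gripper_force: 107.4
```

```bash
python3 k.py; cat > n.py <<'E'
from fit import *
s=monitor.observe();p=s["position"];zb=p[2]-.0467+.003;print("under",zb)
Rk=M["rack"][:4]
for n in("top","scene"):
    im,D=optics.get_image(n)
    r=fit(n,im,M["plate"],(.6275,.2245,-.14),span=.009,dz=zb-.024);print(n,"plate",np.round(r,4))
    g=fit(n,im,M["plate"][4:],(.6275,.2245,-.14),span=.009,dz=zb-.024);print(n,"gasket",np.round(g,4))
    b=fit(n,im,Rk,(.6275,.2245,-.135),span=.006);print(n,"rack base",np.round(b,4))
    # gasket by colour
    P=cloud(n,D);m=(im.max(-1)<60);a=proj(n,(.6275,.2245,zb+.007)).astype(int);w=np.zeros_like(m);w[a[1]-16:a[1]+17,a[0]-16:a[0]+17]=1
    q=np.argwhere(m&w)[:,::-1].astype(np.float32)
    X=np.array([atz(n,t,zb+.007)[:2] for t in q])*1000;rr=cv2.minAreaRect(X.astype(np.float32));mu=X.mean(0);ev=np.linalg.eigh(np.cov((X-mu).T))[1][:,1];print(n,"dark",len(q),mu.round(1),"yaw",np.arctan(-ev[0]/ev[1]).round(3))
    cv2.imwrite(f"pics/{n}7.png",im)
cv2.imwrite("pics/t7.png",cv2.resize(cv2.imread("pics/top7.png")[125:170,220:280],(800,600),interpolation=2))
E
python3 n.py
```

```text
[0.52831944 0.23807095 0.07678423] [[-0.9909, 0.1345, -0.0], [0.1345, 0.9909, -0.0], [0.0, -0.0, -1.0]] [ 0.   0.  -2.6] [-0.    0.15 -0.05] 0.014682567213878471 107.38311767578125
under 0.0330842264109563
top plate [-17.3313   0.6286   0.2251  -0.1482]
top gasket [-17.3842   0.6281   0.2275  -0.1295]
top rack base [-16.5571   0.6216   0.2215  -0.1131]
top dark 30 [645.1 234.8] yaw -0.25
scene plate [-24.6116   0.6278   0.2276  -0.1293]
scene gasket [-30.9126   0.6251   0.2224  -0.2329]
scene rack base [-21.4986   0.6257   0.2268  -0.1046]
scene dark 338 [622.  203.3] yaw 0.744
```

View pics/t7.png

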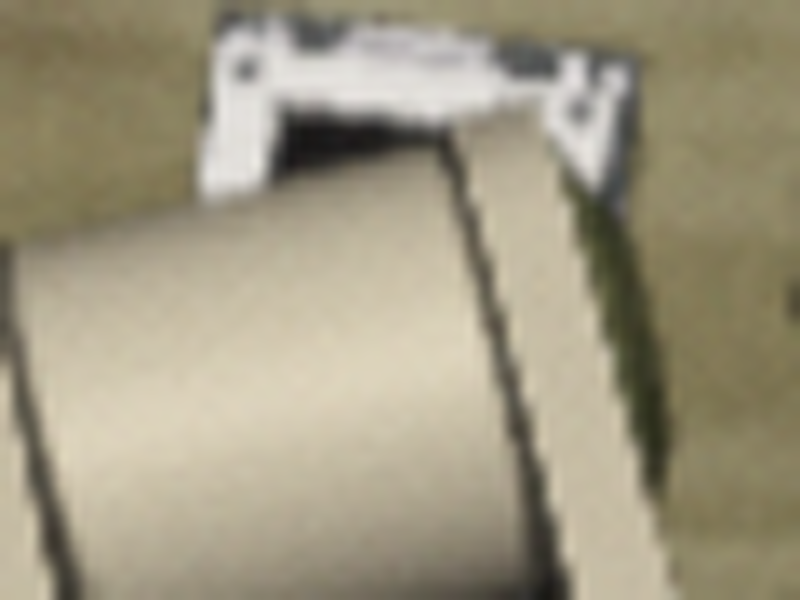

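The top view is mostly hidden by the arm, but the plate's far edge at about (225–630, 50) runs parallel to the rack's far edge. Next I set the plate down slowly, withdraw and inspect.

step_arm(fingers=[1, 1, 1, 1, 1, 1, 1, 1, 1, 1], travel=[[0, 0, 0.02], [0, 0, 0.03], [0, 0, 0.02], [0, 0, 0.01], [0, 0, 0.01], [0, 0, 0.01], [0, 0, 0.02], [0, 0, 0.02], [0, 0, 0.01], [0, 0, 0]], twist=[0, 0, 0, 0, 0, 0, 0, 0, 0, 0])

```text
time_s: 21.6
position: [0.5283, 0.2381, 0.0618]
tool_rot: [[-0.991, 0.134, -0.0], [0.134, 0.991, -0.0], [0.0, -0.0, -1.0]]
ft_force: [-0.0, -0.0, -2.2]
grip_width: 0.0142
gripper_force: 107.4
```

```bash
python3 k.py
```

```text
[0.52827317 0.23806469 0.06177282] [[-0.9909, 0.1345, -0.0], [0.1345, 0.9909, -0.0], [0.0, -0.0, -1.0]] [-0.  -0.  -2.2] [-0.03  0.06 -0.03] 0.014237819853294042 107.44725108146667
```

step_arm(fingers=[1, 1, 1, 1, 1, 1, 1, 1, 1, 1], travel=[[0.03, 0, 0], [0.08, 0, 0], [0.15, 0, 0], [0.2, 0, 0], [0.25, 0, 0], [0.25, 0, 0], [0.2, 0, 0], [0.1, 0, 0], [0.04, 0, 0], [0, 0, 0]], twist=[0, 0, 0, 0, 0, 0, 0, 0, 0, 0])

```text
time_s: 22.85
position: [0.3997, 0.2556, 0.0619]
tool_rot: [[-0.991, 0.134, 0.0], [0.134, 0.991, 0.0], [-0.0, 0.0, -1.0]]
ft_force: [-0.6, -0.4, -2.6]
grip_width: 0.0144
gripper_force: 107.5
```

```bash
python3 k.py; cat > o.py <<'E'
from fit import *
for n in("top","scene"):
    im,D=optics.get_image(n);cv2.imwrite(f"pics/{n}8.png",im)
    for nm,mm in(("plate",M["plate"]),("rack base",M["rack"][:4]),("rack base+rail ends",M["rack"])):
        print(n,nm,np.round(fit(n,im,mm,(.627,.225,-.135),span=.009),4))
    P=cloud(n,D);d=P[...,:2]-[.6275,.2245];c,s=np.cos(-.135),np.sin(-.135);u=c*d[...,0]+s*d[...,1];v=-s*d[...,0]+c*d[...,1]
    q=(abs(u)<.024)&(abs(v)<.03);l=np.linalg.lstsq(np.c_[u[q],v[q],np.ones(q.sum())],P[...,2][q],rcond=None)[0];print("gasket plane",l.round(4))
a=cv2.resize(cv2.imread("pics/top8.png")[122:172,215:280],(520,400),interpolation=2)
b=cv2.imread("pics/scene8.png");c=proj("scene",(.6275,.2245,.02)).astype(int);b=cv2.resize(b[c[1]-25:c[1]+25,c[0]-17:c[0]+18],(280,400),interpolation=2)
cv2.imwrite("pics/v8.png",np.hstack([a,b]));print(monitor.observe()["time_s"])
E
python3 o.py
```

```text
[0.39971532 0.25559833 0.06189965] [[-0.9909, 0.1345, 0.0005], [0.1345, 0.9909, 0.0001], [-0.0005, 0.0002, -1.0]] [-0.6 -0.4 -2.6] [-0.02  0.06  0.08] 0.014386597061723141 107.47576117515564
top plate [-33.0596   0.6268   0.225   -0.1453]
top rack base [-18.7576   0.6207   0.2221  -0.1287]
top rack base+rail ends [-20.0271   0.6268   0.2212  -0.1474]
gasket plane [ 0.0115 -0.0034  0.0298]
scene plate [-29.8247   0.6262   0.2256  -0.1463]
scene rack base [-25.6374   0.6215   0.2295  -0.1533]
scene rack base+rail ends [-24.3993   0.6226   0.2318  -0.1527]
gasket plane [0.0328 0.0038 0.0306]
22.95
```

View pics/v8.png

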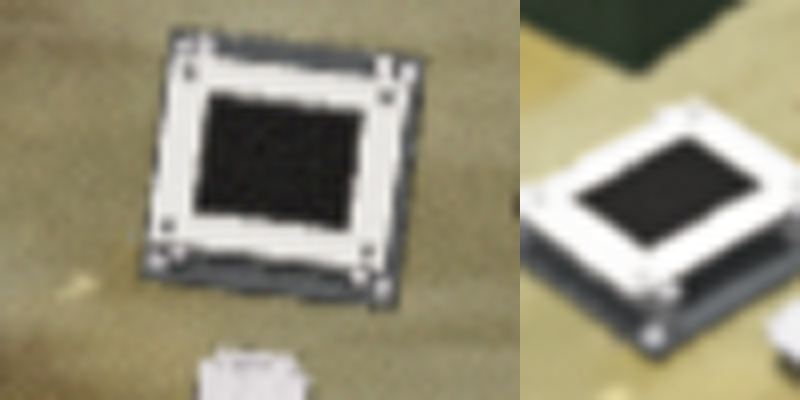

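Both views show the plate lying flat across the rails and squared to the rack, with the gasket clear and the blade fully withdrawn at about (250,370). I'll check the centring more exactly with neutral-colour silhouettes.

```bash
python3 - <<'E'
from fit import *
def sil(n,f,test,z,x,y,h=.075):
    im=cv2.imread(f);im=cv2.resize(im,None,fx=4,fy=4,interpolation=cv2.INTER_CUBIC)
    m=np.zeros(im.shape[:2],np.uint8);c=np.array([proj(n,(x+a,y+b,z)) for a in(-h,h) for b in(-h,h)]);c0,c1=(c.min(0)*4).astype(int),(c.max(0)*4).astype(int)
    m[c0[1]:c1[1],c0[0]:c1[0]]=test(im.astype(int))[c0[1]:c1[1],c0[0]:c1[0]]*255
    m=cv2.morphologyEx(m,cv2.MORPH_OPEN,np.ones((5,5)));cs=max(cv2.findContours(m,0,2)[0],key=cv2.contourArea)
    pts=np.array([atz(n,(p+.5)/4-.5,z)[:2] for p in cs[:,0]]);r=cv2.minAreaRect((pts*1000).astype(np.float32))
    M_=cv2.moments((pts*1000).astype(np.float32));print(n,f[5:],"rect",np.round(r[0],1),np.round(r[1],1),round(r[2],2),"centroid",round(M_["m10"]/M_["m00"],1),round(M_["m01"]/M_["m00"],1))
neu=lambda i:(i[...,2]-i[...,0]<22)
for f in("top0","top3"):sil("top",f"pics/{f}.png",neu,.006,.627,.2245)
sil("top","pics/top8.png",lambda i:i.min(-1)>165,.029,.627,.2245,.06)
gk=lambda i:i.max(-1)<70
sil("top","pics/top8.png",gk,.031,.627,.2245,.06)
for f in("scene0","scene1","scene3"):sil("scene",f"pics/{f}.png",neu,.006,.627,.2245)
sil("scene","pics/scene8.png",gk,.031,.627,.2245,.05)
sil("scene","pics/scene8.png",lambda i:i.min(-1)>165,.029,.627,.2245,.06)
E
```

```text
top top0.png rect [628.5 223.6] [111.2 111.9] 81.92 centroid 628.8 223.7
top top3.png rect [635.5 216.9] [130.9 139.6] 88.91 centroid 630.9 216.6
top top8.png rect [631.1 223.8] [101.4  89.1] 81.64 centroid 628.0 224.6
top top8.png rect [626.2 224.9] [62.5 47.4] 81.52 centroid 626.2 225.2
scene scene0.png rect [633.1 222.8] [115.2 124.7] 81.85 centroid 628.7 223.4
scene scene1.png rect [633.  222.6] [114.9 124.1] 81.59 centroid 628.6 223.3
scene scene3.png rect [632.  222.6] [115.2 126. ] 81.59 centroid 628.1 223.1
scene scene8.png rect [625.9 225.4] [56.  41.3] 80.54 centroid 625.8 225.3
scene scene8.png rect [625.9 224.8] [109.  101.6] 81.69 centroid 628.3 224.3
```

Both views agree: the plate sits about 2 mm from the rack's centre and is square to within 0.5°, so it can stay. Next I take the lifter back to its rest.

```bash
python3 - <<'E'
from plan import *
plan([(.3997,.2556,.151,82.27,6,1),(.4683,.384,.151,93.45,10,1)],3)
E
```

```text
16 {"travel": [[0.0, 0.0, -0.066], [0.001, 0.0, -0.165], [0.001, 0.0, -0.215], [0.001, 0.0, -0.215], [0.0, 0.0, -0.165], [0.001, 0.0, -0.066], [-0.014, 0.038, 0.0], [-0.039, 0.104, 0.0], [-0.06, 0.151, 0.0], [-0.077, 0.183, 0.0], [-0.089, 0.196, 0.0], [-0.094, 0.194, 0.0], [-0.092, 0.176, 0.0], [-0.08, 0.142, 0.0], [-0.056, 0.095, 0.0], [-0.021, 0.035, 0.0]], "twist": [0.0, 0.0, -0.0001, 0.0, 0.0, 0.0, -0.0017, -0.0048, -0.0069, -0.0085, -0.0092, -0.0091, -0.0085, -0.007, -0.0047, -0.0017]} [0.4683 0.384  0.151 ] 93.45
```

step_arm(fingers=[1, 1, 1, 1, 1, 1], travel=[[0, 0, -0.065], [0, 0, -0.165], [0, 0, -0.215], [0, 0, -0.215], [0, 0, -0.165], [0, 0, -0.065]], twist=[0, 0, 0, 0, 0, 0])

```text
time_s: 23.7
position: [0.3999, 0.2556, 0.1519]
tool_rot: [[-0.991, 0.135, 0.002], [0.135, 0.991, 0.001], [-0.002, 0.001, -1.0]]
ft_force: [0.5, -0.6, -1.9]
grip_width: 0.0142
gripper_force: 107.5
```

step_arm(fingers=[1, 1, 1, 1, 1, 1, 1, 1, 1, 1], travel=[[-0.014, 0.038, 0.0], [-0.039, 0.104, 0.0], [-0.06, 0.151, 0.0], [-0.077, 0.183, 0.0], [-0.089, 0.196, 0.0], [-0.094, 0.194, 0.0], [-0.092, 0.176, 0.0], [-0.08, 0.142, 0.0], [-0.056, 0.095, 0.0], [-0.021, 0.035, 0.0]], twist=[-0.0017, -0.0048, -0.0069, -0.0085, -0.0092, -0.0091, -0.0085, -0.007, -0.0047, -0.0017])

```text
time_s: 24.95
position: [0.4682, 0.3845, 0.1501]
tool_rot: [[-0.998, -0.061, -0.001], [-0.061, 0.998, -0.0], [0.001, -0.0, -1.0]]
ft_force: [-0.7, 0.3, -0.7]
grip_width: 0.0143
gripper_force: 107.5
```

step_arm(fingers=[1, 1], travel=[[0, 0, 0], [0, 0, 0]], twist=[0, 0])

```text
time_s: 25.2
position: [0.468, 0.3836, 0.1509]
tool_rot: [[-0.998, -0.06, -0.0], [-0.06, 0.998, -0.0], [0.0, -0.0, -1.0]]
ft_force: [-0.2, 0.9, -2.2]
grip_width: 0.0141
gripper_force: 107.5
```

```bash
python3 k.py; python3 l.py; python3 - <<'E'
from plan import *
plan([(.4686,.3843,.0555,93.45,9,1)],3)
E
```

```text
[0.46796898 0.3836312  0.15086398] [[-0.9982, -0.0597, -0.0002], [-0.0597, 0.9982, -0.0002], [0.0002, -0.0002, -1.0]] [-0.2  0.9 -2.2] [-0.02  0.08  0.02] 0.014071884235219238 107.52492427825928
nominal [0.5628 0.3893 0.0598] 0.10416398308925887
top fit [-20.4989   0.5666   0.3806   0.3551]
top plane du,dv,z [-0.0128  0.018   0.1063] 225 u [-0.0233  0.0546] v [-0.0227 -0.0062  0.0229]
scene fit [-24.8365   0.5661   0.3887   0.0649]
scene plane du,dv,z [-0.011   0.0176  0.1068] 335 u [-0.0474  0.0502] v [-0.0231  0.0023  0.0241]
9 {"travel": [[0.0, 0.0, 0.033], [-0.001, 0.001, 0.087], [-0.001, 0.001, 0.128], [0.0, 0.001, 0.15], [-0.001, 0.001, 0.159], [-0.001, 0.001, 0.15], [-0.001, 0.0, 0.127], [-0.001, 0.001, 0.088], [0.0, 0.0, 0.033]], "twist": [0.0, 0.0, 0.0, -0.0001, 0.0, 0.0, 0.0, 0.0, 0.0]} [0.4686 0.3843 0.0555] 93.44
```

Nothing has shifted in the grip, so I lower the lifter into the rest.

step_arm(fingers=[1, 1, 1, 1, 1, 1, 1, 1, 1, 1], travel=[[0, 0, 0.035], [0, 0.001, 0.085], [-0.001, 0.001, 0.13], [-0.001, 0.001, 0.15], [-0.001, 0.001, 0.16], [-0.001, 0.001, 0.15], [-0.001, 0.001, 0.12], [0, 0.001, 0.08], [0, 0, 0.04], [0, 0, 0.01]], twist=[0, 0, 0, 0, 0, 0, 0, 0, 0, 0])

```text
time_s: 26.55
position: [0.4687, 0.3847, 0.0549]
tool_rot: [[-0.998, -0.06, 0.0], [-0.06, 0.998, 0.0], [-0.0, 0.0, -1.0]]
ft_force: [0.3, -0.1, -1.4]
grip_width: 0.0143
gripper_force: 107.5
```

```bash
python3 k.py
```

```text
[0.46867974 0.38472574 0.05487737] [[-0.9982, -0.0601, 0.0002], [-0.0601, 0.9982, 0.0001], [-0.0003, 0.0001, -1.0]] [ 0.3 -0.1 -1.4] [-0.05  0.09  0.01] 0.014266383509916068 107.53248453140259
```

step_arm(fingers=[1, 1, 0.6, 0.5, 0.2, -0.5, -1, -1, -1], travel=[[0, 0, 0.004], [0, 0, 0], [0, 0, 0], [0, 0, 0], [0, 0, 0], [0, 0, 0], [0, 0, 0], [0, 0, 0], [0, 0, 0]], twist=[0, 0, 0, 0, 0, 0, 0, 0, 0])

```text
time_s: 27.68
position: [0.4686, 0.3847, 0.0544]
tool_rot: [[-0.998, -0.06, -0.0], [-0.06, 0.998, -0.0], [0.0, -0.0, -1.0]]
ft_force: [0.0, -0.4, 1.0]
grip_width: 0.0852
gripper_force: 0.0
```

step_arm(fingers=[-1, -1, -1, -1, -1, -1, -1, -1], travel=[[0, 0, -0.1], [0, 0, -0.3], [0, 0, -0.5], [0, 0, -0.5], [0.5, 0, -0.1], [0.5, 0, 0], [0.4, 0, 0], [0, 0, 0]], twist=[0, 0, 0, 0, 0, 0, 0, 0])

```text
time_s: 28.68
position: [0.3267, 0.3762, 0.2057]
tool_rot: [[-0.998, -0.062, 0.001], [-0.062, 0.998, 0.001], [-0.001, 0.001, -1.0]]
ft_force: [0.5, -0.5, -0.8]
grip_width: 0.0853
gripper_force: 0.0
```

```bash
python3 k.py; python3 - <<'E'
from fit import *
im,D=optics.get_image("top");im2,D2=optics.get_image("scene")
P=cloud("scene",D2);d=P[...,:2]-[.564,.388]
q=(d[...,0]<-.06)&(d[...,0]>-.2)&(abs(d[...,1])<.04)&(P[...,2]>.07)&(P[...,2]<.095);X=P[q]
if len(X)>9:
    l=np.polyfit(X[:,0],X[:,1],1);print(len(X),np.median(X[:,2]),l[0],np.polyval(l,.469),np.percentile(X[:,0],[1,99]))
print(np.round(fit("top",im,M["plate"],(.627,.225,-.135),span=.006),4),np.round(fit("scene",im2,M["plate"],(.627,.225,-.135),span=.006),4))
a=cv2.resize(im[120:230,170:330],(582,400),interpolation=2);c=proj("scene",(.53,.3,.02)).astype(int);b=cv2.resize(im2[c[1]-60:c[1]+40,c[0]-30:c[0]+25],(218,400),interpolation=2)
cv2.imwrite("pics/end.png",np.hstack([a,b]))
E
```

```text
[0.32671195 0.37623372 0.205656  ] [[-0.9981, -0.0624, 0.0007], [-0.0624, 0.9981, 0.0007], [-0.0007, 0.0006, -1.0]] [ 0.5 -0.5 -0.8] [ 0.03 -0.03  0.  ] 0.08533026955382625 0.0
254 0.08002493090744295 0.07743030453916995 0.387413835402536 [0.38569928 0.50298074]
[-32.9731   0.6268   0.225   -0.1464] [-30.0084   0.6262   0.2256  -0.1444]
```

View pics/end.png

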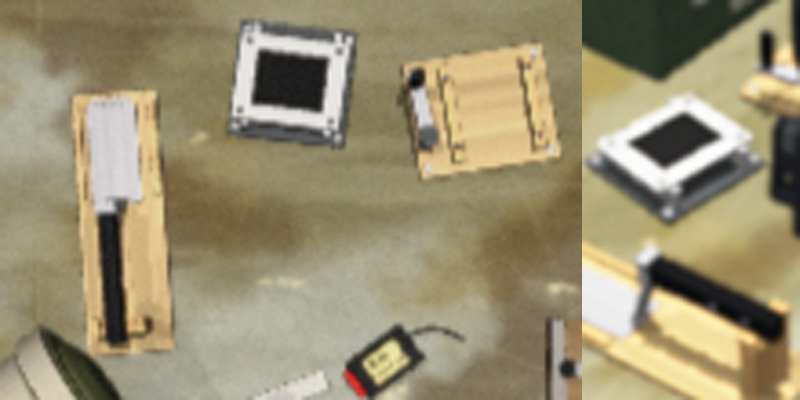

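The lifter is back in its rest (about 120,220), the plate is on the rack (293,83) and the keeper bar is aside (418,108). I'm handing the job in.

```bash
python3 -c "
from rig import close_job
print(close_job())"
```

```text
the job is handed in; nothing more can be done
None
```

The job is handed in after about 29 s of the 64 s allowed: the keeper bar is swung aside, the plate lies flat on the rack about 2 mm off centre and square to within about half a degree, and the lifter is back in its rest.

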